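Tip the calibration case out of its flush pocket

ROBOT

A 7-joint arm with a two-finger parallel gripper is mounted at the origin on a cart in front of the work surface, level with it; the furniture and walls round the work are solid. World frame = base frame: x ahead of the robot, y to its left, z up, the work surface at z = 0. Lengths are in m, angles in rad, forces in N, time in s.
With the tool pointing down it reaches from about 0.4 to 0.9 m from the base axis. Payload 5.5 kg.
Tool frame: the origin (TCP) lies midway between the tips of the shut fingers; the grasp point (between the pads) lies 19 mm behind it; z points along the fingers, x is the direction in which the jaws open and shut, and the axes are right-handed (so a half turn about z gives the same grasp; the last joint's range is limited). The gripper opens to 92 mm and grips with 3 to 60 N. Pads are 19 mm wide; open, the fingers measure 130 mm over their backs; the gripper's body (75 mm by 190 mm) begins 47 mm behind the grasp point.
Start: joints at [-1.073, 0.501, -0.427, 1.55, 0.221, 1.138, -0.21], TCP at [0.151, 0.632, 0.227] pointing down, gripper open.
Joint ranges: [-2.88, 2.88], [-0.31, 2.03], [-1.54, 1.56], [0.2, 2.42], [-1.41, 4.55], [0.19, 2.02], [-2.57, 2.57]. Speed limits (rad/s): [2.57, 2.57, 3.14, 3.14, 3.14, 3.14, 3.14].

INTERFACE

Orientations are given as a rotation vector (axis times angle).
In Python, from workcell import r gives the robot as it stands.
- The arm moves only by the tool arm_command, never from a script. Its argument "steps" is a list that holds one entry, the list of rows, each a list of 7 numbers: the shift along the tool's x, y, z in m, then the turn, a rotation vector about the tool's x, y, z in degrees, then the gripper's target within -1 to 1 (shut at 1, half-way at 0, fully open at -1). A call has 1 to 12 rows; each row shifts and turns the commanded pose from where the row before left it, along the tool's axes as they then stand; what a row does not reach is not made up. A row lasts 1/8 s, in which the tool goes at most 62.5 mm and 10.7 degrees, less where a joint would pass 70% of its speed; a pose out of reach is approached as far as the arm can. A call is refused whole if a number of a shift passes 0.0625 or a number of a turn 10.7, either way. A call with a gripper value outside its range is refused whole. The fingers move at their own pace and stop on an object; the grip force is fixed at half the most. Time passes only in rows, so rows that do not move let the fingers close. It gives the time, the measured TCP pose, the force and the opening at its end, in the units of the state.
- r.get_state(): the state, without advancing time (a new reading comes with each control period).
- r.capture(name): name is "side" or "top" or "wrist"; returns the picture (400x640x3 uint8, red, green, blue); there is no depth.
- r.camera_params(name): a dict with "camera_matrix" (3x3 intrinsics, pixels), "cam_to_world" (4x4, takes a point from camera to world coordinates); the wrist camera has in their place "mount" (4x4, takes a point from camera to tool coordinates, whose origin is the TCP and whose axes are the tool frame's). Camera axes: x right, y down, z forward; pixel columns grow to the right and rows downward; lengths in m; the calibration is good to about 2 mm. A picture is of the moment at which its call begins: read the wrist's pose just before it. camera_params takes no time and is no camera call.
- r.sign_off(): hands the job in, once; it reports no verdict.
The state is a dict: "t": time; "joints": joint angles; "joint_vel": joint speeds; "joint_efforts": joint torques, N m; "ee_pos": TCP position; "tcp_rot": TCP orientation; "ft_force": force on the tool from outside, world axes, zero at the start; "torque": the same for the moment, N m; "grip_width": finger opening in m.
Only numpy, scipy, OpenCV 4.12 (cv2) and the standard library are available. Lean on these libraries where they do the work, as an engineer would, in place of code of your own. Each camera call takes 0.05 s, during which the arm holds its last target.

TASK

The dark blue calibration case lies flush in its grey storage block. Press its end over the wide thumb recess down so that the case rocks and stays tipped up by itself, then let go, grip the raised end, lift the case out and set it down flat, without dropping it, near the middle of the log book's cover. Leave the white slide mailer in the other block as it is.

Things in the scene. Friction and masses are not known exactly. Their poses are not given: they have to be found in the camera images.
- scale_case: Dark blue flat case, 42 wide x 90 long x 16 mm, 60 g. Origin: underside, mid-length; body spans x -19 to +23 (clasp 3 mm more at -x), y along it, z up. Lies flush in case_block, +y end to the block's +x. Pressing its -y end down with a few N lays it on the slope, where it stays tipped 28 deg, lid at x = -36 of the block then 16 mm below its top, +y end 20 above; grip that end across the 42 mm.
- case_block: Fixed grey block, x -58 to +56, 72 wide, 45 mm high; origin on the underside, x along it. Pocket 48 mm wide; its floor is flat, 29 mm up, from a ridge at x = -2 mm to the +x end, and slopes down 28 deg from the ridge to -x. From x = -14 to -49 mm it widens to a 54 mm thumb recess with a low end wall (27 mm up): press the case there, near x = -36 mm. No room for fingers beside the flush case.
- white_mailer: Bystander to leave as it is: white flat slide mailer, 32 x 84 x 12 mm, flush in a second fixed grey block of the same outer size. Origin at the middle of its underside, y along its length, z up.
- log_book: Fixed dark blue closed notebook lying flat, 149 (x) x 106 (y) x 12 mm; origin at the middle of its underside, z up. The case goes flat on its cover, which is 12 mm above the worktop.
Things that resemble listed ones, but are neither listed nor needed, are in the scene too. Of the things that look like the scale_case, the largest one is meant.

How it is judged:
By the outcome, as a careful person would: the job done as asked, in the order asked, and still so for the second after the job is handed in, with the robot touching nothing.
It also fails if it takes over 50 s, if anything falls off the work surface, if the arm or the gripper's body presses on something with over 40 N, if the wrist force passes 120 N, or if a joint passes its speed limit or range.

## Working session

There is one attempt and no reset: what is moved stays moved. The work goes in short steps, Python scripts to look and compute and a tool call to move; the robot and the scene stay as the last step left them, time stands still between calls to the robot, and variables do not carry over. Pictures are saved under pics/ and viewed, and the job is handed in when it is done.

Besides the shell and the picture viewer there is one more tool, called after "Emit:" by a JSON object that holds its "name" and its "arguments", one argument or row to a line. arm_command: Moves the arm, as the interface text tells. Its arguments: {"type":"object","properties":{"steps":{"type":"array"}},"required":["steps"]}

```bash
ls; mkdir -p pics
python3 - <<'E'
from workcell import r
import cv2,numpy as np
print(r.get_state())
for n in ("top","side","wrist"):
    im=r.capture(n); cv2.imwrite(f"pics/{n}0.png",im[:,:,::-1])
    print(n,r.camera_params(n))
E
```

```text
pics
{'t': 0.0, 'joints': array([-1.07282158,  0.50182378, -0.42678866,  1.55143533,  0.22082124,
        1.13828732, -0.2102702 ]), 'joint_vel': array([ 5.42012486e-04,  5.88829633e-04,  1.77105357e-03, -1.37553347e-03,
        3.60267978e-04,  3.21207728e-05,  2.72923168e-05]), 'joint_efforts': array([ 2.13243366e-04, -5.66576743e+01, -5.81616506e+00, -2.79112905e+01,
       -6.87888404e-02,  3.08618566e-02,  1.86705952e-04]), 'ee_pos': array([0.15109709, 0.63148907, 0.22569932]), 'tcp_rot': array([ 2.46534392e+00,  1.94538619e+00, -2.37710572e-03]), 'ft_force': array([ 0.19256848,  0.16199181, -0.8584322 ]), 'torque': array([ 0.0537862 ,  0.02001698, -0.01680266]), 'grip_width': 0.09162498545968369}
top {'camera_matrix': array([[371.09311538,   0.        , 326.45679638],
       [  0.        , 371.09311538, 198.74031031],
       [  0.        ,   0.        ,   1.        ]]), 'cam_to_world': array([[ 8.95424163e-04, -9.92841046e-01,  1.19439757e-01,
         4.19954221e-01],
       [-9.99991252e-01, -4.01000025e-04,  4.16349679e-03,
         2.25290419e-02],
       [-4.08579517e-03, 
[... 416 characters left out ...]
21717, -0.51556144,  0.75974229, -0.62542998],
       [-0.01109785, -0.82471501, -0.56543965,  0.54918832],
       [ 0.        ,  0.        ,  0.        ,  1.        ]])}
wrist {'camera_matrix': array([[299.1198711 ,   0.        , 320.17823277],
       [  0.        , 299.1198711 , 192.59223361],
       [  0.        ,   0.        ,   1.        ]]), 'mount': array([[ 9.99998633e-01,  1.12224920e-03,  1.21418080e-03,
         1.26447691e-03],
       [-1.44258420e-03,  9.51033028e-01,  3.09085908e-01,
        -8.32476991e-02],
       [-8.07854627e-04, -3.09087238e-01,  9.51033347e-01,
        -1.57886004e-01],
       [ 0.00000000e+00,  0.00000000e+00,  0.00000000e+00,
         1.00000000e+00]])}
```

View pics/top0.png

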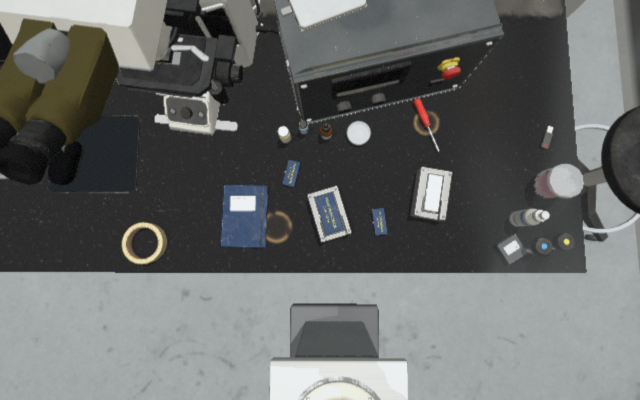

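View pics/side0.png

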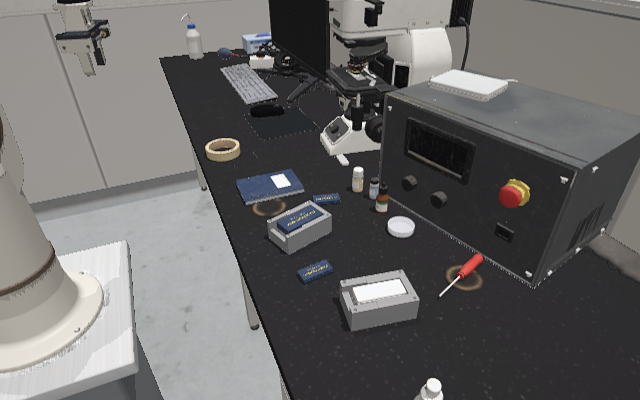

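View pics/wrist0.png

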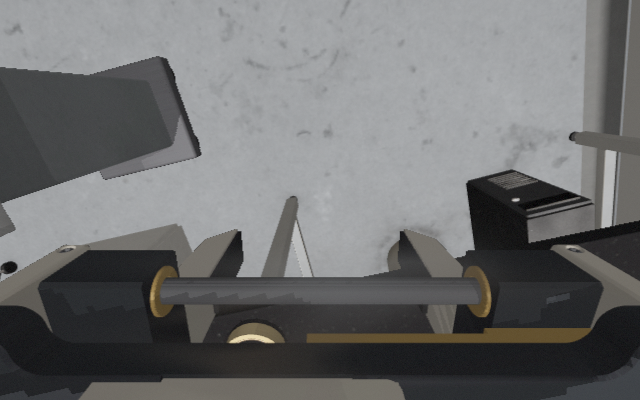

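Run:
```python
import cv2,numpy as np
a=cv2.imread("pics/top0.png")[150:260,200:470]
b=cv2.imread("pics/side0.png")[160:290,220:430]
cv2.imwrite("pics/ct.png",cv2.resize(a,(797,325),interpolation=cv2.INTER_CUBIC))
cv2.imwrite("pics/cs.png",cv2.resize(b,(798,494),interpolation=cv2.INTER_CUBIC))
```

```text
(no output)
```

View pics/ct.png

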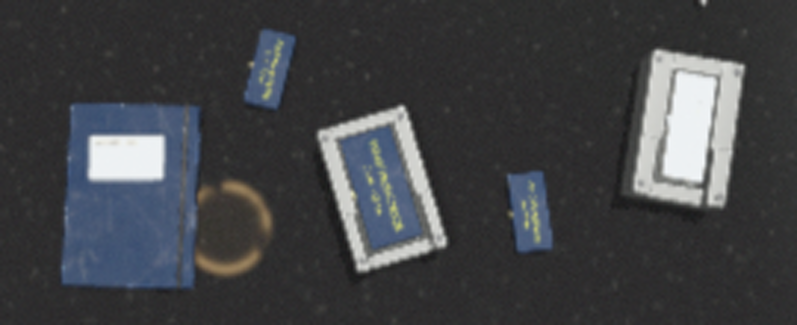

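View pics/cs.png

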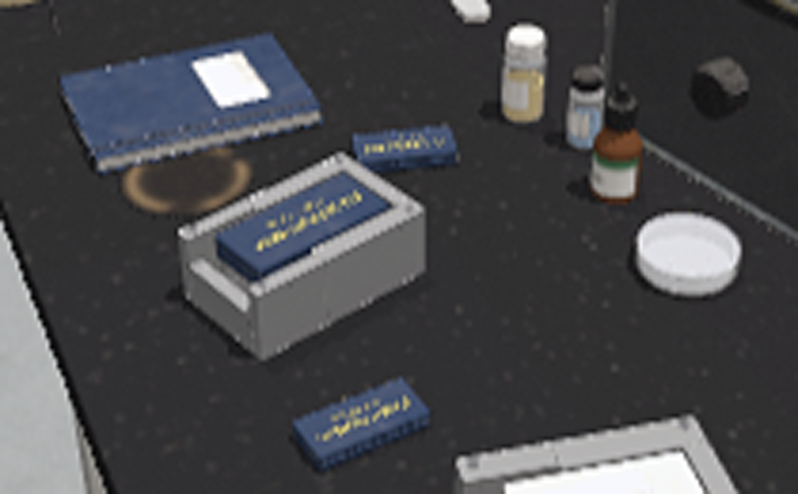

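```bash
cat > h.py <<'E'
import cv2,numpy as np
from workcell import r
from scipy.spatial.transform import Rotation as R
def cast(cam,uv,z,T=None):
    p=r.camera_params(cam);K=p["camera_matrix"]
    if T is None:T=p["cam_to_world"]
    uv=np.atleast_2d(uv).astype(float)
    d=np.c_[(uv-K[:2,2])/K[0,0],np.ones(len(uv))]@T[:3,:3].T
    return T[:3,3]+d*((z-T[2,3])/d[:,2])[:,None]
def proj(cam,P,T=None):
    p=r.camera_params(cam);K=p["camera_matrix"]
    if T is None:T=p["cam_to_world"]
    q=(np.atleast_2d(P)-T[:3,3])@T[:3,:3]
    return q[:,:2]/q[:,2:]*K[0,0]+K[:2,2]
def wristT(s):
    T=np.eye(4);T[:3,:3]=R.from_rotvec(s["tcp_rot"]).as_matrix();T[:3,3]=s["ee_pos"]
    return T@r.camera_params("wrist")["mount"]
E
python3 - <<'E'
from h import *
im=cv2.imread("pics/top0.png");hsv=cv2.cvtColor(im,cv2.COLOR_BGR2HSV)
def rep(mask,box,z,name):
    m=np.zeros_like(mask);x0,y0,x1,y1=box;m[y0:y1,x0:x1]=mask[y0:y1,x0:x1]
    c=max(cv2.findContours(m,cv2.RETR_EXTERNAL,cv2.CHAIN_APPROX_NONE)[0],key=cv2.contourArea)
    w=cast("top",c[:,0],z)[:,:2]
    rc=cv2.minAreaRect((w*1000).astype(np.float32))
    print(name,rc,cv2.boxPoints(rc).round(0).tolist(),cv2.contourArea(c))
blue=cv2.inRange(hsv,(95,70,50),(125,255,255))
grey=cv2.inRange(hsv,(0,0,140),(180,60,255))
rep(blue,(215,180,272,250),.012,"book")
rep(blue,(305,185,353,245),.045,"case")
rep(grey,(300,180,358,246),.045,"block")
rep(grey,(408,160,456,224),.045,"mblock")
rep(blue,(275,150,305,190),.012,"small1")
rep(blue,(365,200,392,240),.012,"small2")
E
```

```text
book ((485.7185974121094, 230.47764587402344), (93.507568359375, 149.58224487304688), 88.97846221923828) [[410.0, 185.0], [560.0, 182.0], [561.0, 276.0], [412.0, 279.0]] 2323.0
case ((489.80303955078125, 21.191261291503906), (88.35746002197266, 40.2997932434082), 16.74295425415039) [[442.0, 28.0], [453.0, -11.0], [538.0, 15.0], [526.0, 53.0]] 617.5
block ((488.50506591796875, 20.492359161376953), (114.50514221191406, 71.14716339111328), 16.796218872070312) [[423.0, 38.0], [444.0, -30.0], [554.0, 3.0], [533.0, 71.0]] 1455.0
mblock ((535.5237426757812, -219.76019287109375), (71.07831573486328, 116.1890869140625), 79.81381225585938) [[472.0, -244.0], [586.0, -265.0], [599.0, -195.0], [485.0, -175.0]] 1375.5
small1 ((588.8997802734375, 111.97196960449219), (30.831581115722656, 64.79226684570312), 75.83101654052734) [[554.0, 105.0], [617.0, 89.0], [624.0, 119.0], [561.0, 135.0]] 293.5
small2 ((471.9512939453125, -98.92454528808594), (64.3287582397461, 31.103618621826172), 6.097867965698242) [[438.0, -87.0], [442.0, -118.0], [506.0, -111.0], [502.0, -80.0]] 307.0
```

Candidates for the case: (329,213), in a grey block and 88x40 mm; small look-alikes at (291,173) and (379,221), only 64x31 mm and lying on the bench; the book at (245,216). I choose (329,213): it is the largest and sits in the block whose low end wall faces the robot. The close crop agrees.

```bash
cat >> h.py <<'E'
B=np.array([.4895,.0208,0]);YAW=np.deg2rad(16.8)
def blk(x,y,z): 
    c,s=np.cos(YAW),np.sin(YAW); return np.array([B[0]+c*x-s*y,B[1]+s*x+c*y,z])
def goal(yawx,tilt=0):
    # tool x at yaw yawx(rad), pointing down, then turned by tilt(deg) about tool x
    x=np.array([np.cos(yawx),np.sin(yawx),0]);z=np.array([0,0,-1.]);M=np.c_[x,np.cross(z,x),z]
    return M@R.from_rotvec([np.deg2rad(tilt),0,0]).as_matrix()
def delta(P,M):
    s=r.get_state();A=R.from_rotvec(s["tcp_rot"]).as_matrix()
    rv=R.from_matrix(A.T@M).as_rotvec(degrees=True)
    print("t",round(s["t"],2),"pos",s["ee_pos"].round(4),"F",s["ft_force"].round(2),"w",round(s["grip_width"],4))
    print("turn(tool,deg)",rv.round(2)," shift in tool now(mm)",(A.T@(P-s["ee_pos"])*1e3).round(1)," shift in tool after turn",(M.T@(P-s["ee_pos"])*1e3).round(1))
E
python3 -c "
from h import *
delta(blk(-.036,0,.2),goal(YAW+np.pi/2))"
```

```text
t 0.15 pos [0.1511 0.6316 0.2259] F [ 0.34 -0.99  0.53] w 0.0916
turn(tool,deg) [-3.000e-02  8.000e-02 -3.025e+01]  shift in tool now(mm) [-533.5  440.1   26.7]  shift in tool after turn [-682.6  111.4   25.9]
```

Emit:
{"name": "arm_command", "arguments": {
  "steps": [
    [[0,0,0,0,0,-10,1],[0,0,0,0,0,-10,1],[0,0,0,0,0,-10.2,1],[-0.055,0.009,0.002,0,0,0,1],[-0.055,0.009,0.002,0,0,0,1],[-0.055,0.009,0.002,0,0,0,1],[-0.055,0.009,0.002,0,0,0,1],[-0.055,0.009,0.002,0,0,0,1],[-0.055,0.009,0.002,0,0,0,1],[-0.055,0.009,0.002,0,0,0,1],[-0.055,0.009,0.002,0,0,0,1],[-0.055,0.009,0.002,0,0,0,1]]
  ]
}}

```text
t: 1.65
ee_pos: [0.3719, 0.1798, 0.2088]
tcp_rot: [1.874, 2.521, 0.001]
ft_force: [0.3, 0.7, 0.1]
grip_width: 0.0005
```

Emit:
{"name": "arm_command", "arguments": {
  "steps": [
    [[-0.055,0.009,0.002,0,0,0,1],[-0.055,0.009,0.002,0,0,0,1],[-0.055,0.009,0.002,0,0,0,1],[-0.022,0.003,0.002,0,0,0,1],[0,0,0,0,0,0,1],[0,0,0,0,0,0,1]]
  ]
}}

```text
t: 2.4
ee_pos: [0.4534, 0.0123, 0.2006]
tcp_rot: [-1.872, -2.522, -0.0]
ft_force: [-0.8, 0.7, -0.5]
grip_width: 0.0
```

Run:
```python
from h import *
delta(blk(-.036,0,.2),goal(YAW+np.pi/2))
s=r.get_state();im=r.capture("wrist");cv2.imwrite("pics/w1.png",im[:,:,::-1]);np.save("pics/w1.npy",wristT(s))
```

```text
t 2.4 pos [0.4534 0.0123 0.2006] F [-0.78  0.73 -0.5 ] w 0.0
turn(tool,deg) [-0.03 -0.04  0.02]  shift in tool now(mm) [-2.3  1.   0.6]  shift in tool after turn [-2.3  1.   0.6]
```

View pics/w1.png

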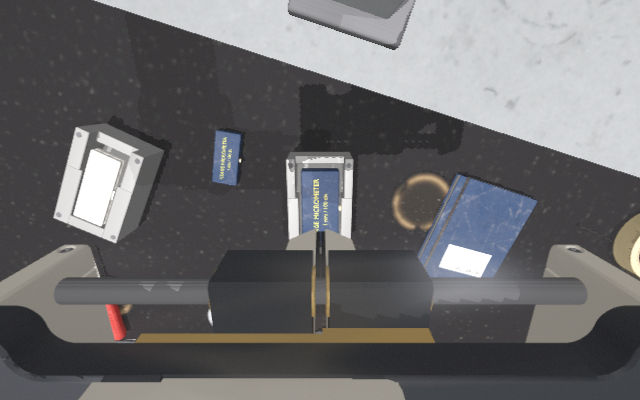

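Run:
```python
from h import *
im=cv2.imread("pics/w1.png");T=np.load("pics/w1.npy")
cv2.imwrite("pics/w1c.png",cv2.resize(im[145:250,275:365],(600,700)[::1],interpolation=cv2.INTER_CUBIC)[:600])
hsv=cv2.cvtColor(im,cv2.COLOR_BGR2HSV)
blue=cv2.inRange(hsv,(95,70,30),(125,255,255))
c,s=np.cos(YAW),np.sin(YAW)
def loc(uv,z):
    w=cast("wrist",uv,z,T)-B; return np.c_[c*w[:,0]+s*w[:,1],-s*w[:,0]+c*w[:,1]]*1e3
for row in (180,200,215,225):
    b=np.where(blue[row,285:360])[0]+285
    g=np.where(hsv[row,280:365,2]>110)[0]+280
    print(row,b[0],b[-1],g[0],g[-1],loc([[b[0]-.5,row],[b[-1]+.5,row],[g[0]-.5,row],[g[-1]+.5,row]],.045).round(1).tolist())
col=blue[:,305:335].sum(1)>255*15
print(np.where(col)[0][:1],loc([[320,np.where(col)[0][0]-.5]],.045))
```

```text
180 301 338 286 352 [[-32.2, -18.1], [-32.2, 23.2], [-32.1, -34.4], [-32.2, 38.5]]
200 302 337 287 351 [[-9.1, -17.4], [-9.2, 22.6], [-9.1, -34.0], [-9.2, 38.2]]
215 302 337 288 351 [[8.8, -17.7], [8.8, 23.0], [8.9, -33.5], [8.8, 38.8]]
225 302 337 288 351 [[21.2, -17.9], [21.1, 23.2], [21.2, -33.9], [21.1, 39.2]]
[169] [[-44.9896563    3.11472241]]
```

View pics/w1c.png

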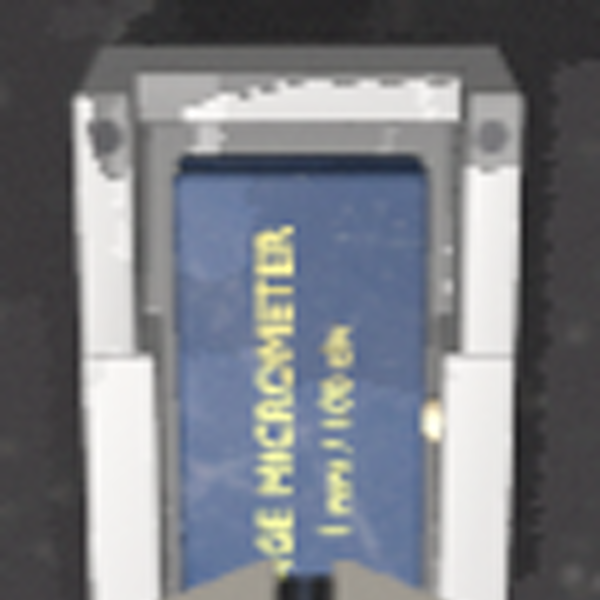

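Emit:
{"name": "arm_command", "arguments": {
  "steps": [
    [[-0.001,0,0.04,0,0,0,1],[0,0,0.04,0,0,0,1],[0,0,0.04,0,0,0,1],[0,0,0.02,0,0,0,1],[0,0,0.004,0,0,0,1],[0,0,0.004,0,0,0,1],[0,0,0.003,0,0,0,1],[0,0,0.003,0,0,0,1],[0,0,0,0,0,0,1]]
  ]
}}

```text
t: 3.58
ee_pos: [0.4544, 0.0101, 0.0469]
tcp_rot: [1.874, 2.521, 0.0]
ft_force: [0.2, 0.3, 0.3]
grip_width: -0.0
```

Emit:
{"name": "arm_command", "arguments": {
  "steps": [
    [[0,0,0.003,0,0,0,1],[0,0,0.003,0,0,0,1],[0,0,0.002,0,0,0,1],[0,0,0.001,0,0,0,1],[0,0,0,0,0,0,1]]
  ]
}}

```text
t: 4.2
ee_pos: [0.4542, 0.0101, 0.0376]
tcp_rot: [-1.874, -2.521, 0.0]
ft_force: [-0.7, 0.4, -0.2]
grip_width: 0.0004
```

Emit:
{"name": "arm_command", "arguments": {
  "steps": [
    [[0,0,0.002,0,0,0,1],[0,0,0.001,0,0,0,1],[0,0,0.001,0,0,0,1],[0,0,0,0,0,0,1]]
  ]
}}

```text
t: 4.7
ee_pos: [0.4544, 0.0102, 0.0338]
tcp_rot: [1.874, 2.521, 0.0]
ft_force: [0.1, 0.4, 1.5]
grip_width: 0.0006
```

Run:
```python
from h import *
print(r.get_state()["ft_force"])
im=r.capture("side");cv2.imwrite("pics/s2.png",cv2.resize(im[160:290,220:430,::-1],(798,494),interpolation=cv2.INTER_CUBIC))
```

```text
[0.05212921 0.36921082 1.46801537]
```

View pics/s2.png

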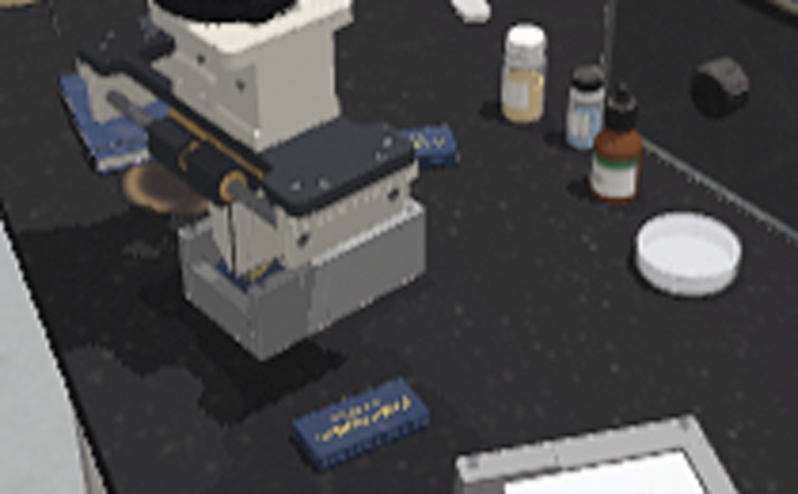

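The case is tipping, and the fingers are in the recess near crop (245,265). I'll press on in small steps until the force rises.

Emit:
{"name": "arm_command", "arguments": {
  "steps": [
    [[0,0,0.001,0,0,0,1],[0,0,0.001,0,0,0,1],[0,0,0,0,0,0,1]]
  ]
}}

```text
t: 5.12
ee_pos: [0.4548, 0.0102, 0.0329]
tcp_rot: [1.874, 2.521, 0.001]
ft_force: [-4.1, 0.1, 16.0]
grip_width: 0.0002
```

Emit:
{"name": "arm_command", "arguments": {
  "steps": [
    [[0,0,-0.003,0,0,0,1],[0,0,-0.005,0,0,0,1],[0,0,-0.02,0,0,0,1],[0,-0.01,-0.05,0,0,0,1],[0,-0.04,-0.05,0,0,0,0],[0,-0.04,0,0,0,0,-1],[0,0,0,0,0,0,-1],[0,0,0,0,0,0,-1],[0,0,0,0,0,0,-1]]
  ]
}}

```text
t: 6.25
ee_pos: [0.3698, -0.0152, 0.1584]
tcp_rot: [-1.874, -2.522, -0.0]
ft_force: [0.8, -0.2, 0.5]
grip_width: 0.0457
```

Run:
```python
from h import *
delta(blk(-.036,0,.2),goal(YAW+np.pi/2))
im=r.capture("side");cv2.imwrite("pics/s3.png",cv2.resize(im[160:290,220:430,::-1],(798,494),interpolation=cv2.INTER_CUBIC))
s=r.get_state();im=r.capture("wrist");cv2.imwrite("pics/w3.png",im[:,:,::-1]);np.save("pics/w3.npy",wristT(s))
```

```text
t 6.25 pos [ 0.3698 -0.0152  0.1584] F [ 0.81 -0.17  0.54] w 0.0457
turn(tool,deg) [ 0.01 -0.01 -0.02]  shift in tool now(mm) [ -0.1  89.  -41.6]  shift in tool after turn [ -0.1  89.  -41.6]
```

View pics/s3.png

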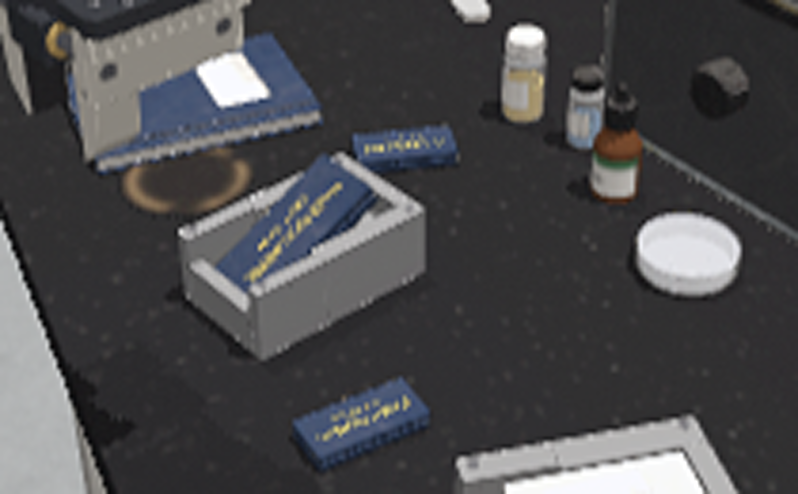

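View pics/w3.png

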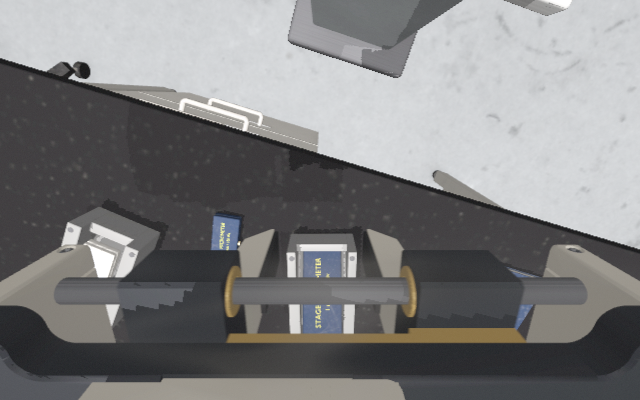

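Run:
```python
from h import *
im=r.capture("top")[:,:,::-1].copy();c=im[150:260,260:400];cv2.imwrite("pics/t3.png",cv2.resize(c,(700,550),interpolation=cv2.INTER_CUBIC))
for y in (-.021,.021):
  for off in (0,.0015,):
    P=blk(.0317,y+off,.065); print(y,off,"side crop",((proj("side",P)-[220,160])*3.8).round(0),"top crop",((proj("top",P)-[260,150])*5).round(0))
```

```text
-0.021 0 side crop [[374. 184.]] top crop [[368. 231.]]
-0.021 0.0015 side crop [[373. 183.]] top crop [[365. 232.]]
0.021 0 side crop [[326. 151.]] top crop [[279. 257.]]
0.021 0.0015 side crop [[324. 150.]] top crop [[276. 258.]]
```

View pics/t3.png

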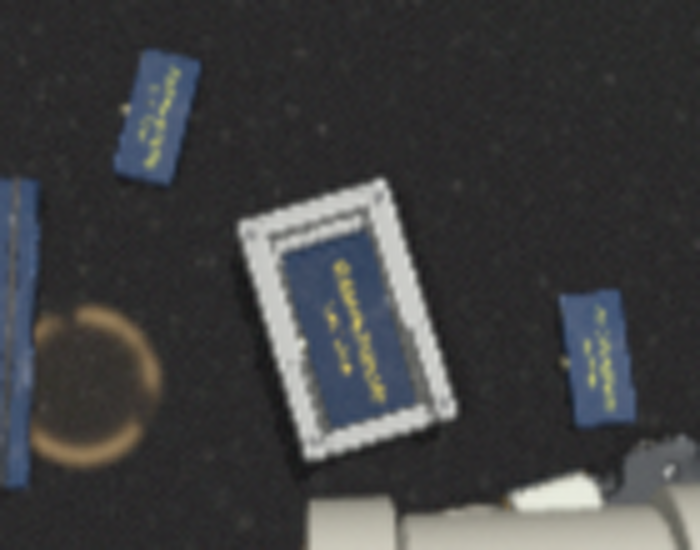

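```bash
cat >> h.py <<'E'
a=np.deg2rad(28);U=np.array([np.cos(a),np.sin(a)]);N=np.array([-np.sin(a),np.cos(a)])
def case(s,h,y=0.0005):
    p=np.array([-.002,.029])+s*U+h*N; return blk(p[0],y,p[1])
E
python3 -c "
from h import *
delta(case(.040,.0855),goal(YAW+np.pi/2,-28))"
```

```text
t 6.4 pos [ 0.3694 -0.0152  0.1582] F [ 0.12 -0.42  0.65] w 0.0578
turn(tool,deg) [-2.804e+01 -2.000e-02 -3.000e-02]  shift in tool now(mm) [  0.3 118.6  34.8]  shift in tool after turn [ 0.3 88.3 86.5]
```

Emit:
{"name": "arm_command", "arguments": {
  "steps": [
    [[0,0,0,-9.4,0,0,-1],[0,0,0,-9.3,0,0,-1],[0,0,0,-9.3,0,0,-1],[0,0.03,0.02,0,0,0,-1],[0,0.03,0.02,0,0,0,-1],[0,0.028,0.02,0,0,0,-1],[0,0,0.026,0,0,0,-1],[0,0,0,0,0,0,-1],[0,0,0,0,0,0,-1]]
  ]
}}

```text
t: 7.52
ee_pos: [0.4756, 0.024, 0.1122]
tcp_rot: [1.79, 2.414, 0.329]
ft_force: [-0.4, 0.8, 0.6]
grip_width: 0.092
```

Run:
```python
from h import *
delta(case(.040,.0055),goal(YAW+np.pi/2,-28))
s=r.get_state();im=r.capture("wrist");cv2.imwrite("pics/w4.png",im[:,:,::-1]);np.save("pics/w4.npy",wristT(s))
T=wristT(s)
for y in (-.021,.021):
  for ss in (-.043,.0,.0467): print(y,ss,proj("wrist",case(ss,.016,y),T).round(0))
```

```text
t 7.53 pos [0.4756 0.024  0.1122] F [-0.43  0.76  0.65] w 0.092
turn(tool,deg) [-13.92  -1.97  -0.4 ]  shift in tool now(mm) [-8.9 27.4 68. ]  shift in tool after turn [-6.6 10.1 72.9]
-0.021 -0.043 [[279. 132.]]
-0.021 0.0 [[280. 188.]]
-0.021 0.0467 [[281. 246.]]
0.021 -0.043 [[333. 132.]]
0.021 0.0 [[334. 187.]]
0.021 0.0467 [[334. 245.]]
```

View pics/w4.png

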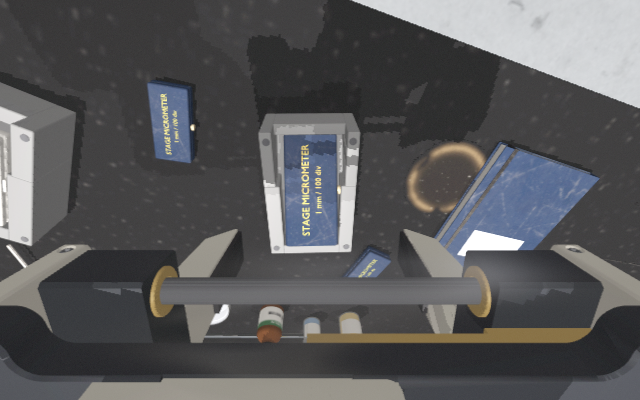

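```bash
python3 -c "
from h import *
print(r.get_state()['joints'].round(3),r.get_state()['joint_vel'].round(3))"
```

```text
[ 0.446  0.256 -0.527  2.26   0.088  0.428  1.737] [ 0.005 -0.013 -0.002  0.001  0.004 -0.003 -0.006]
```

Emit:
{"name": "arm_command", "arguments": {
  "steps": [
    [[-0.007,0.02,-0.006,0,0,0,-1],[0,0,0,-3.5,-0.5,0,-1],[0,0,0,-3.5,-0.5,0,-1],[0,0,0,-3.5,-0.5,0,-1],[0,0,0,-3.5,-0.5,-0.4,-1],[0,0,0,0,0,0,-1]]
  ]
}}

```text
t: 8.32
ee_pos: [0.4884, 0.0179, 0.116]
tcp_rot: [1.702, 2.284, 0.492]
ft_force: [0.5, -0.2, -0.0]
grip_width: 0.0915
```

Run:
```python
from h import *
print(r.get_state()['joints'].round(3))
delta(case(.040,.0055),goal(YAW+np.pi/2,-28))
```

```text
[ 0.746  0.266 -0.813  2.369  0.416  0.192  1.458]
t 8.32 pos [0.4884 0.0179 0.116 ] F [ 0.5 -0.2 -0. ] w 0.0915
turn(tool,deg) [-3.74  0.02 -0.19]  shift in tool now(mm) [ 3.   3.7 71.2]  shift in tool after turn [ 3.  -0.9 71.3]
```

Emit:
{"name": "arm_command", "arguments": {
  "steps": [
    [[0.002,0.002,0.02,0,0,0,-1],[0.001,0.001,0.02,0,0,0,-1],[0,0.001,0.012,0,0,0,-1],[0,0,0,0,0,0,-1]]
  ]
}}

```text
t: 8.82
ee_pos: [0.506, 0.0254, 0.0782]
tcp_rot: [1.704, 2.288, 0.485]
ft_force: [0.2, -0.6, -0.9]
grip_width: 0.092
```

Run:
```python
from h import *
print(r.get_state()['joints'].round(3))
delta(case(.040,.0055),goal(YAW+np.pi/2,-28))
s=r.get_state();im=r.capture("wrist");cv2.imwrite("pics/w5.png",im[:,:,::-1])
im=r.capture("side");cv2.imwrite("pics/s5.png",cv2.resize(im[160:290,220:430,::-1],(798,494),interpolation=cv2.INTER_CUBIC))
```

```text
[ 0.68   0.409 -0.792  2.347  1.117  0.194  0.778]
t 8.82 pos [0.506  0.0254 0.0782] F [ 0.19 -0.64 -0.94] w 0.092
turn(tool,deg) [-4.09  0.03 -0.16]  shift in tool now(mm) [ 0.9  2.1 28.9]  shift in tool after turn [ 0.8  0.  29. ]
```

View pics/w5.png

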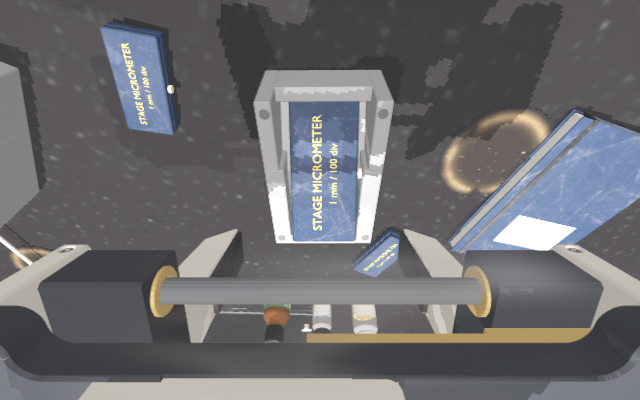

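View pics/s5.png

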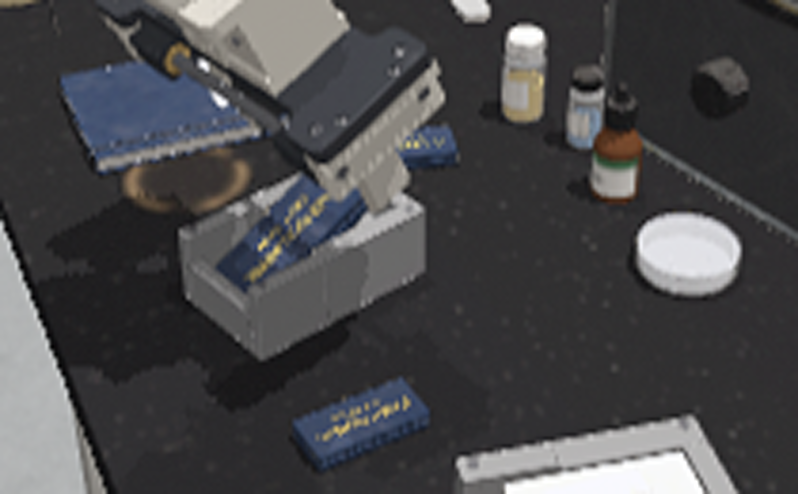

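Emit:
{"name": "arm_command", "arguments": {
  "steps": [
    [[0.0015,0.001,0.008,2,0,0,-1],[0.001,0.002,0.008,2,0,0,-1],[0,0.001,0.007,0,0,0,-1],[0,0,0,0,0,0,-1]]
  ]
}}

```text
t: 9.43
ee_pos: [0.5163, 0.0312, 0.0582]
tcp_rot: [1.736, 2.331, 0.41]
ft_force: [-0.3, 0.4, -0.1]
grip_width: 0.0918
```

Run:
```python
from h import *
print(r.get_state()['joints'].round(3))
delta(case(.040,.0055),goal(YAW+np.pi/2,-20))
s=r.get_state();im=r.capture("wrist");cv2.imwrite("pics/w6.png",im[:,:,::-1])
```

```text
[ 0.656  0.502 -0.82   2.278  1.079  0.311  0.816]
t 9.43 pos [0.5163 0.0312 0.0582] F [-0.32  0.4  -0.14] w 0.0918
turn(tool,deg) [-0.07  0.01 -0.17]  shift in tool now(mm) [-1.7  0.   6. ]  shift in tool after turn [-1.7  0.   6. ]
```

View pics/w6.png

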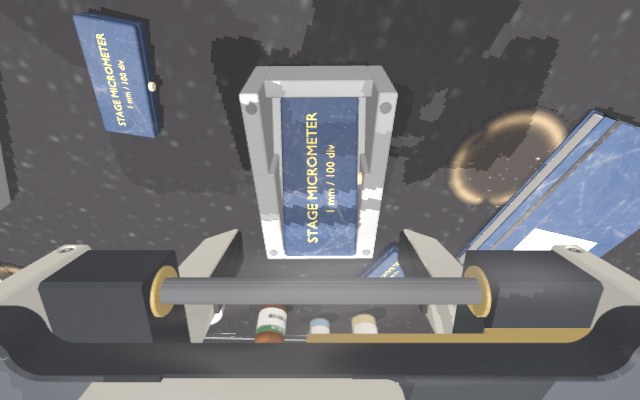

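Emit:
{"name": "arm_command", "arguments": {
  "steps": [
    [[0,0,0.003,0,0,0,-1],[0,0,0.003,0,0,0,-1],[0,0,0,0,0,0,-0.4],[0,0,0,0,0,0,-0.2],[0,0,0,0,0,0,-0.1],[0,0,0,0,0,0,0],[0,0,0,0,0,0,0.3],[0,0,0,0,0,0,1],[0,0,0,0,0,0,1],[0,0,0,0,0,0,1]]
  ]
}}

```text
t: 10.72
ee_pos: [0.5186, 0.0319, 0.0527]
tcp_rot: [1.736, 2.331, 0.41]
ft_force: [0.1, -0.4, 0.4]
grip_width: 0.0419
```

Run:
```python
from h import *
delta(case(.040,.0055),goal(YAW+np.pi/2,-20))
s=r.get_state();im=r.capture("wrist");cv2.imwrite("pics/w7.png",im[:,:,::-1])
im=r.capture("side");cv2.imwrite("pics/s7.png",cv2.resize(im[160:290,220:430,::-1],(798,494),interpolation=cv2.INTER_CUBIC))
```

```text
t 10.72 pos [0.5186 0.0319 0.0527] F [ 0.06 -0.37  0.42] w 0.0419
turn(tool,deg) [-0.06  0.01 -0.17]  shift in tool now(mm) [-1.7 -0.3 -0. ]  shift in tool after turn [-1.7 -0.3 -0. ]
```

View pics/s7.png

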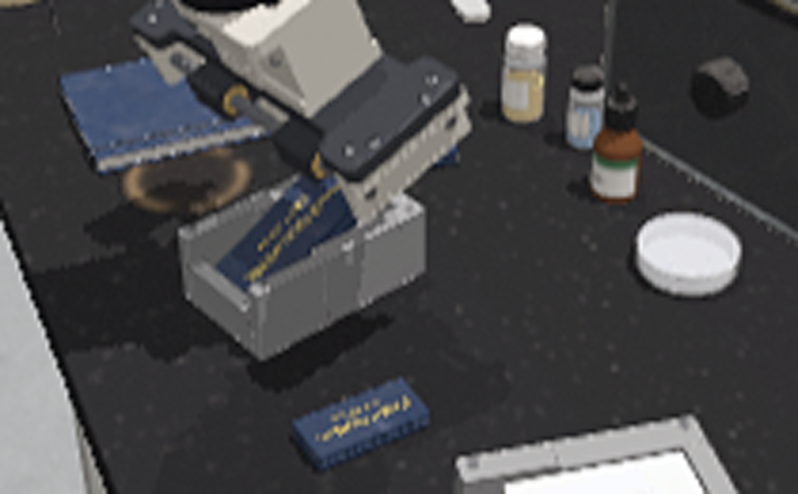

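View pics/w7.png

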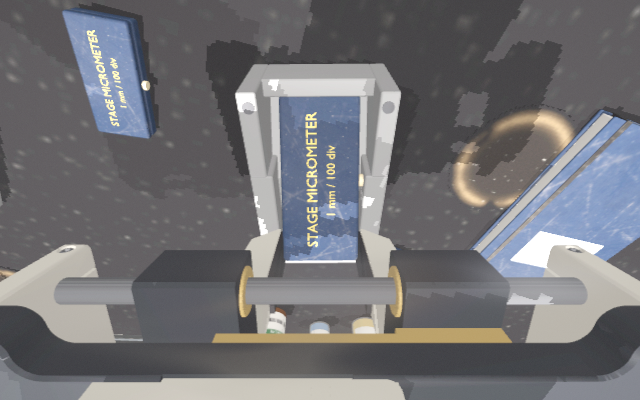

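Emit:
{"name": "arm_command", "arguments": {
  "steps": [
    [[0,0.0017,-0.0047,0,0,0,1],[0,0.0034,-0.0094,0,0,0,1],[0,0.0034,-0.0094,0,0,0,1],[0,0.0051,-0.0141,0,0,0,1],[0,0.0051,-0.0141,0,0,0,1],[0,0.0051,-0.0141,0,0,0,1],[0,0.0051,-0.0141,0,0,0,1],[0,0.0034,-0.0094,0,0,0,1],[0,0,0,0,0,0,1]]
  ]
}}

```text
t: 11.95
ee_pos: [0.5189, 0.0316, 0.1484]
tcp_rot: [1.736, 2.329, 0.411]
ft_force: [0.0, -0.2, -1.5]
grip_width: 0.0413
```

Run:
```python
from h import *
print(r.get_state()['joints'].round(3))
delta(case(.040,.0055),goal(YAW+np.pi/2,-20))
s=r.get_state();im=r.capture("wrist");cv2.imwrite("pics/w8.png",im[:,:,::-1])
im=r.capture("side");cv2.imwrite("pics/s8.png",cv2.resize(im[130:290,220:430,::-1],(787,600),interpolation=cv2.INTER_CUBIC))
```

```text
[ 0.99   0.42  -1.207  2.218  0.725  0.512  1.149]
t 11.95 pos [0.5189 0.0316 0.1484] F [ 0.02 -0.2  -1.47] w 0.0413
turn(tool,deg) [-0.    0.04 -0.18]  shift in tool now(mm) [ -1.4 -33.2  89.8]  shift in tool after turn [ -1.3 -33.2  89.8]
```

View pics/s8.png

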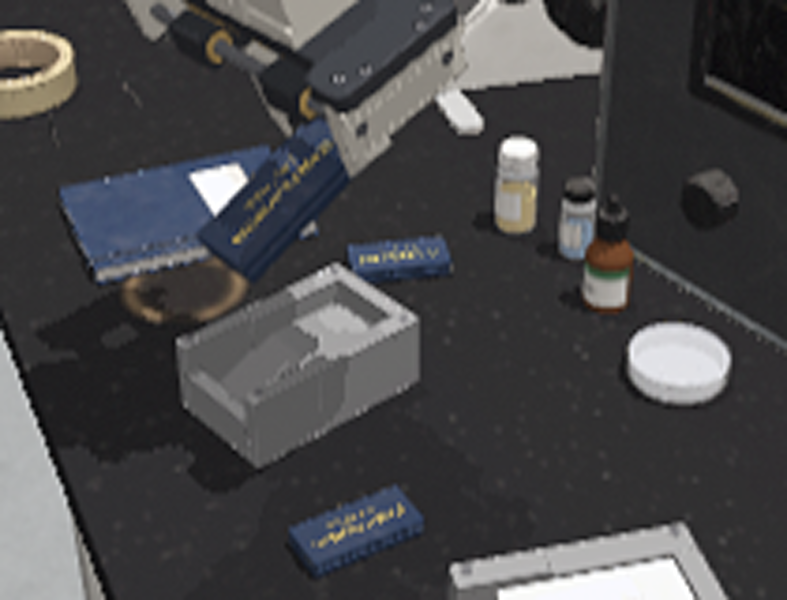

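View pics/w8.png

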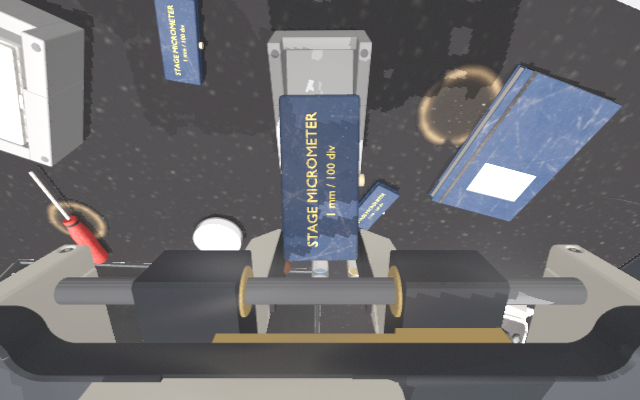

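Emit:
{"name": "arm_command", "arguments": {
  "steps": [
    [[0,0,0,7,0,0,1],[0,0,0,7,0,0,1],[0,0,0,7,0,0,1],[0,0,0,7,0,0,1],[0,0,0,0,0,0,1]]
  ]
}}

```text
t: 12.68
ee_pos: [0.5196, 0.0334, 0.1465]
tcp_rot: [-1.821, -2.448, 0.17]
ft_force: [0.4, 0.7, -1.6]
grip_width: 0.0415
```

Run:
```python
from h import *
print(r.get_state()['joints'].round(3))
c,s=np.cos(YAW),np.sin(YAW)
P=np.array([.486+.0383*c,.226+.0383*s,.0])
for z in (.08,.012+.0055+.002): delta(P+[0,0,z],goal(YAW+np.pi/2,8))
im=r.capture("side");cv2.imwrite("pics/s9.png",cv2.resize(im[100:260,220:430,::-1],(787,600),interpolation=cv2.INTER_CUBIC))
s=r.get_state();im=r.capture("wrist");cv2.imwrite("pics/w9.png",im[:,:,::-1])
```

```text
[ 0.646  0.68  -1.069  1.814  0.62   1.198  1.207]
t 12.68 pos [0.5196 0.0334 0.1465] F [ 0.44  0.75 -1.57] w 0.0415
turn(tool,deg) [-0.06 -0.19 -0.07]  shift in tool now(mm) [194.   70.2  57.8]  shift in tool after turn [194.1  70.4  57.2]
t 12.68 pos [0.5196 0.0334 0.1465] F [ 0.44  0.75 -1.57] w 0.0415
turn(tool,deg) [-0.06 -0.19 -0.07]  shift in tool now(mm) [193.8  78.7 117.7]  shift in tool after turn [194.1  78.9 117.1]
```

View pics/s9.png

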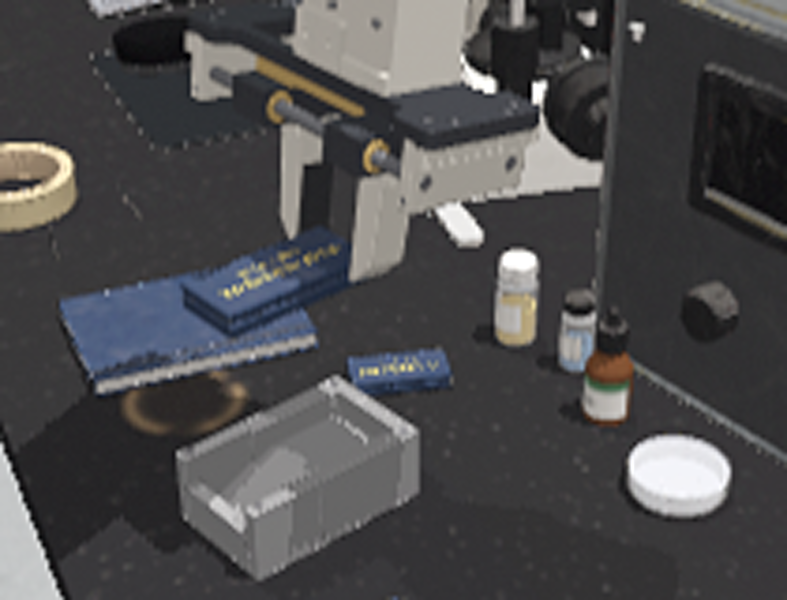

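View pics/w9.png

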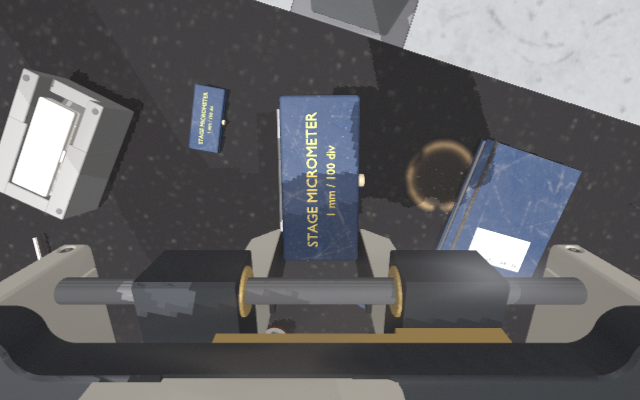

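Run:
```python
from h import *
im=cv2.imread("pics/w9.png");hsv=cv2.cvtColor(im,cv2.COLOR_BGR2HSV)
m=cv2.inRange(hsv,(95,70,30),(125,255,255))
for row in (100,120,150,180,210,225): 
    b=np.where(m[row,265:375])[0]+265; print(row,b[0],b[-1])
b=np.where(m[80:290,320])[0]+80;print(b[0],b[-1])
l=np.polyfit([120,150,180,210],[np.where(m[k,265:375])[0][0]+265 for k in (120,150,180,210)],1)
rr=np.polyfit([120,150,180,210],[np.where(m[k,265:375])[0][-1]+266 for k in (120,150,180,210)],1)
t,bt=b[0],b[-1]+1
pts=np.array([[np.polyval(l,t),t],[np.polyval(rr,t),t],[np.polyval(rr,bt),bt],[np.polyval(l,bt),bt]])
obj=np.array([[-21,-45,0],[21,-45,0],[21,45,0],[-21,45,0]],float)/1e3
K=r.camera_params("wrist")["camera_matrix"]
ok,rv,tv=cv2.solvePnP(obj,pts,K,None)
T=wristT(r.get_state())
M=T[:3,:3]@cv2.Rodrigues(rv)[0];print(pts.round(1),"lid centre",(T[:3,3]+T[:3,:3]@tv[:,0]).round(4),"case long axis",M[:,1].round(3),"across",M[:,0].round(3))
```

```text
100 279 359
120 280 359
150 281 358
180 282 357
210 283 358
225 283 357
95 259
[[279.2  95. ]
 [359.9  95. ]
 [357.7 260. ]
 [284.7 260. ]] lid centre [0.4816 0.0224 0.1538] case long axis [0.955 0.297 0.007] across [-0.297  0.955  0.011]
```

Emit:
{"name": "arm_command", "arguments": {
  "steps": [
    [[0.02,0.006,0,0,0,0,1],[0.035,0.012,0.004,0,0,0,1],[0.035,0.013,0.01,0,0,0,1],[0.035,0.013,0.013,0,0,0,1],[0.035,0.013,0.015,0,0,0,1],[0.02,0.008,0.01,0,0,0,1],[0.014,0.005,0.005,0,0,0,1],[0,0,0,0,0,0,1],[0,0,0,0,0,0,1]]
  ]
}}

```text
t: 13.9
ee_pos: [0.5222, 0.2339, 0.0819]
tcp_rot: [-1.825, -2.447, 0.172]
ft_force: [0.4, -0.4, 0.3]
grip_width: 0.0413
```

Run:
```python
from h import *
print(r.get_state()['joints'].round(3))
c,s=np.cos(YAW),np.sin(YAW)
P=np.array([.486+.0383*c,.226+.0383*s,.024])
delta(P,goal(YAW+np.pi/2,8))
im=r.capture("side");cv2.imwrite("pics/s10.png",cv2.resize(im[100:260,180:390,::-1],(787,600),interpolation=cv2.INTER_CUBIC))
s=r.get_state();im=r.capture("wrist");cv2.imwrite("pics/w10.png",im[:,:,::-1])
```

```text
[ 0.216  0.83  -0.978  1.718  0.684  1.144  0.865]
t 13.9 pos [0.5222 0.2339 0.0819] F [ 0.36 -0.39  0.26] w 0.0413
turn(tool,deg) [-0.03 -0.03 -0.23]  shift in tool now(mm) [ 2.9  9.5 57.2]  shift in tool after turn [ 2.9  9.4 57.2]
```

View pics/s10.png

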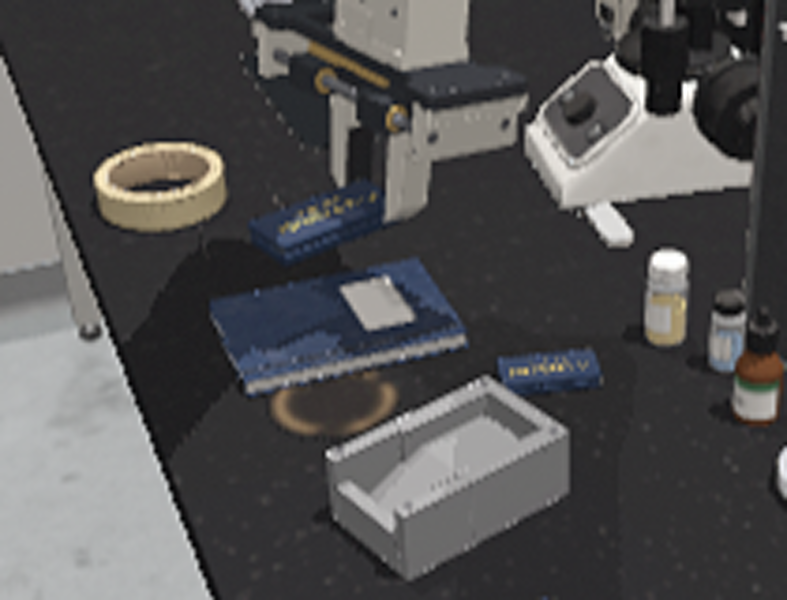

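View pics/w10.png

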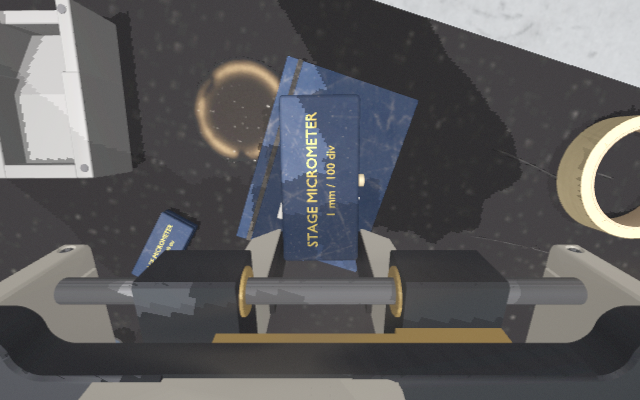

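Emit:
{"name": "arm_command", "arguments": {
  "steps": [
    [[0.003,0.002,0.015,0,0,0,1],[0,0.002,0.015,0,0,0,1],[0,0.002,0.015,0,0,0,1],[0,0.002,0.008,0,0,0,1],[0,0.001,0.003,0,0,0,1],[0,0,0,0,0,0,1],[0,0,0,0,0,0,1]]
  ]
}}

```text
t: 14.88
ee_pos: [0.5221, 0.2389, 0.0253]
tcp_rot: [-1.823, -2.448, 0.171]
ft_force: [0.6, -0.7, -0.8]
grip_width: 0.0414
```

Emit:
{"name": "arm_command", "arguments": {
  "steps": [
    [[0,0,0.001,0,0,0,1],[0,0,0.001,0,0,0,1],[0,0,0,0,0,0,1]]
  ]
}}

```text
t: 15.25
ee_pos: [0.5216, 0.2384, 0.0229]
tcp_rot: [-1.823, -2.448, 0.172]
ft_force: [-1.1, 0.1, -1.5]
grip_width: 0.0416
```

Emit:
{"name": "arm_command", "arguments": {
  "steps": [
    [[0,0,0.001,0,0,0,1],[0,0,0.001,0,0,0,1],[0,0,0,0,0,0,1]]
  ]
}}

```text
t: 15.62
ee_pos: [0.5212, 0.2383, 0.0208]
tcp_rot: [-1.823, -2.448, 0.172]
ft_force: [-0.1, 0.3, -0.2]
grip_width: 0.0416
```

Emit:
{"name": "arm_command", "arguments": {
  "steps": [
    [[0,0,0.001,0,0,0,1],[0,0,0,0,0,0,1],[0,0,0,0,0,0,1]]
  ]
}}

```text
t: 16.0
ee_pos: [0.5212, 0.2383, 0.0199]
tcp_rot: [-1.823, -2.448, 0.172]
ft_force: [0.4, -0.5, -0.8]
grip_width: 0.0416
```

Emit:
{"name": "arm_command", "arguments": {
  "steps": [
    [[0,0,0.001,0,0,0,1],[0,0,0,0,0,0,1],[0,0,0,0,0,0,1]]
  ]
}}

```text
t: 16.38
ee_pos: [0.521, 0.2383, 0.019]
tcp_rot: [-1.823, -2.448, 0.172]
ft_force: [-0.9, -0.7, -0.8]
grip_width: 0.0412
```

Run:
```python
from h import *
print(r.get_state()["ft_force"],r.get_state()["torque"])
im=r.capture("side");cv2.imwrite("pics/s11.png",cv2.resize(im[140:240,220:350,::-1],(780,600),interpolation=cv2.INTER_CUBIC))
```

```text
[-0.85485107 -0.67113063 -0.81950411] [ 0.07227775 -0.13721172 -0.00645727]
```

View pics/s11.png

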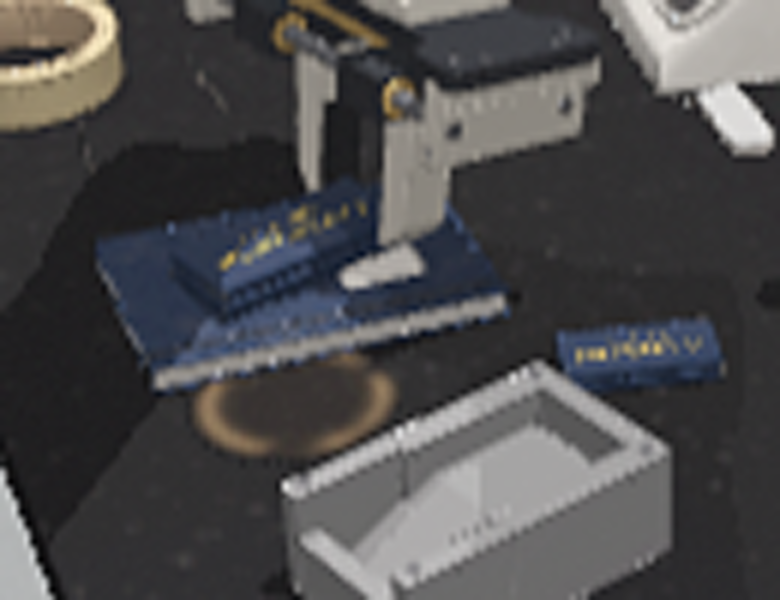

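Emit:
{"name": "arm_command", "arguments": {
  "steps": [
    [[0,0,0.001,0,0,0,1],[0,0,0,0,0,0,1]]
  ]
}}

```text
t: 16.68
ee_pos: [0.5208, 0.2382, 0.0179]
tcp_rot: [-1.823, -2.448, 0.172]
ft_force: [0.9, 0.2, -0.5]
grip_width: 0.0413
```

Emit:
{"name": "arm_command", "arguments": {
  "steps": [
    [[0,0,0.001,0,0,0,1],[0,0,0,0,0,0,1]]
  ]
}}

```text
t: 16.92
ee_pos: [0.5207, 0.2382, 0.0169]
tcp_rot: [-1.823, -2.448, 0.172]
ft_force: [-0.1, -0.8, -1.1]
grip_width: 0.0416
```

Emit:
{"name": "arm_command", "arguments": {
  "steps": [
    [[0,0,0.0005,0,0,0,1],[0,0,0.0005,0,0,0,1],[0,0,0,0,0,0,1]]
  ]
}}

```text
t: 17.3
ee_pos: [0.5207, 0.2382, 0.016]
tcp_rot: [-1.823, -2.448, 0.172]
ft_force: [-0.2, 0.5, 0.2]
grip_width: 0.0416
```

Run:
```python
from h import *
print(r.get_state()["ft_force"],r.get_state()["torque"])
im=r.capture("side");cv2.imwrite("pics/s12.png",cv2.resize(im[140:240,220:350,::-1],(780,600),interpolation=cv2.INTER_CUBIC))
```

```text
[-0.21480935  0.51642216  0.2421661 ] [ 0.01936355 -0.17053793  0.01878396]
```

View pics/s12.png

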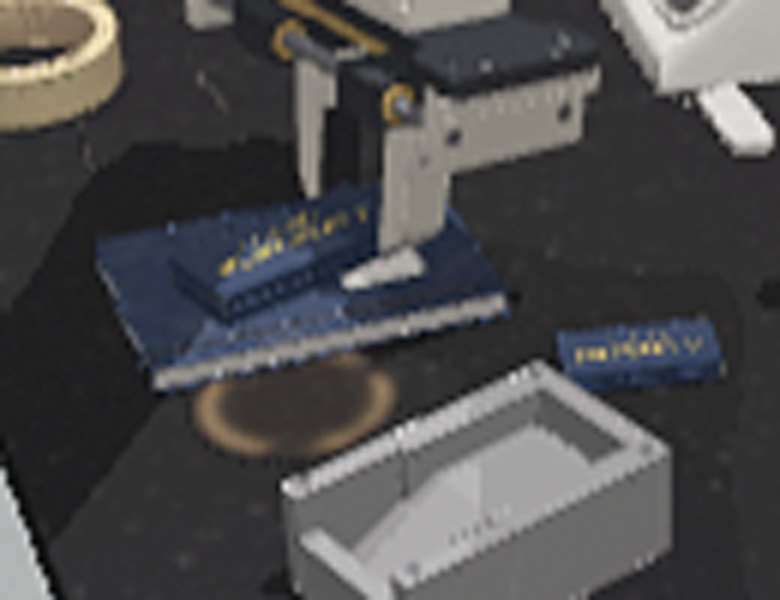

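Emit:
{"name": "arm_command", "arguments": {
  "steps": [
    [[0,0,0.0005,0,0,0,1],[0,0,0,0,0,0,1],[0,0,0,0,0,0,1]]
  ]
}}

```text
t: 17.73
ee_pos: [0.5207, 0.2382, 0.016]
tcp_rot: [-1.823, -2.448, 0.172]
ft_force: [-1.0, -1.6, 5.9]
grip_width: 0.0416
```

Emit:
{"name": "arm_command", "arguments": {
  "steps": [
    [[0,0,0.0005,0,0,0,1],[0,0,0,0,0,0,1],[0,0,0,0,0,0,1]]
  ]
}}

```text
t: 18.1
ee_pos: [0.5207, 0.2383, 0.0159]
tcp_rot: [-1.823, -2.448, 0.172]
ft_force: [-1.1, -0.8, 8.7]
grip_width: 0.0415
```

Emit:
{"name": "arm_command", "arguments": {
  "steps": [
    [[0,0,-0.0007,0,0,0,1],[0,0,0,0,0,0,-0.05],[0,0,0,0,0,0,-0.3],[0,0,0,0,0,0,-0.6],[0,0,0,0,0,0,-0.6],[0,0,0,0,0,0,-0.6]]
  ]
}}

```text
t: 18.85
ee_pos: [0.5206, 0.2382, 0.0156]
tcp_rot: [-1.823, -2.448, 0.172]
ft_force: [-0.3, -0.2, -0.6]
grip_width: 0.0731
```

Run:
```python
from h import *
im=r.capture("side");cv2.imwrite("pics/s13.png",cv2.resize(im[140:240,220:350,::-1],(780,600),interpolation=cv2.INTER_CUBIC))
```

```text
(no output)
```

View pics/s13.png

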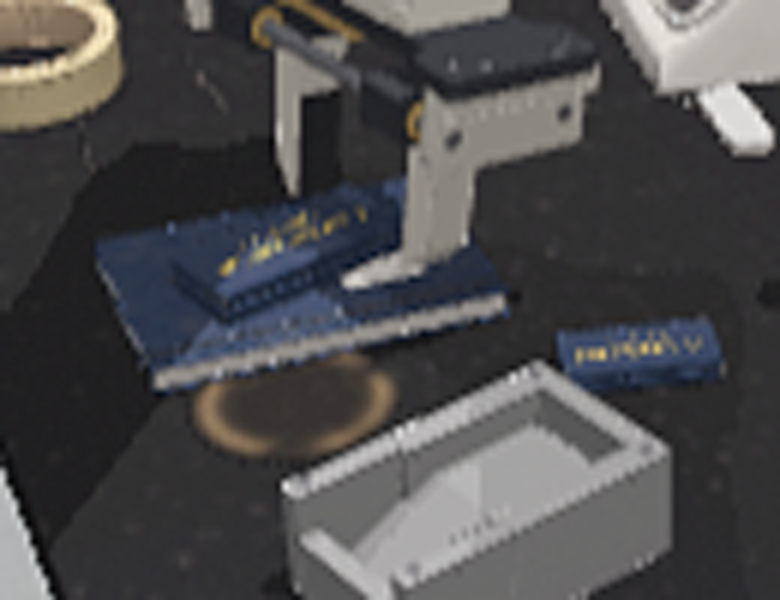

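The case lies on the cover and is free of the fingers. I'll retreat straight up.

Emit:
{"name": "arm_command", "arguments": {
  "steps": [
    [[0,0,-0.005,0,0,0,-1],[0,-0.002,-0.015,0,0,0,-1],[0,-0.005,-0.03,0,0,0,-1],[0,-0.006,-0.04,0,0,0,-1],[0,-0.006,-0.04,0,0,0,-1],[0.0,-0.03,-0.04,0,0,0,-1],[0.05,-0.03,0,0,0,0,-1],[0.05,-0.02,0,0,0,0,-1],[0.05,0,0,0,0,0,-1],[0.05,0,0,0,0,0,-1],[0,0,0,0,0,0,-1],[0,0,0,0,0,0,-1]]
  ]
}}

```text
t: 20.4
ee_pos: [0.3923, 0.4082, 0.1986]
tcp_rot: [-1.823, -2.449, 0.172]
ft_force: [0.0, -0.8, -0.6]
grip_width: 0.092
```

Run:
```python
from h import *
s=r.get_state();print(s["t"],s["ee_pos"],s["ft_force"],s["joint_vel"].round(3))
im=r.capture("top")[:,:,::-1];cv2.imwrite("pics/t14.png",cv2.resize(im[150:260,200:470],(797,325),interpolation=cv2.INTER_CUBIC))
im=r.capture("side")[:,:,::-1];cv2.imwrite("pics/s14.png",cv2.resize(im[150:250,220:350],(780,600),interpolation=cv2.INTER_CUBIC))
```

```text
20.4 [0.39228479 0.4082326  0.19860876] [ 0.001847   -0.79603471 -0.62116087] [ 0.033  0.001  0.02   0.005  0.004 -0.003 -0.002]
```

View pics/t14.png

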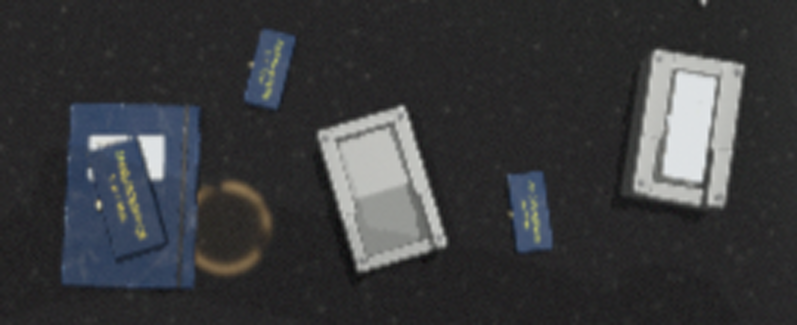

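View pics/s14.png

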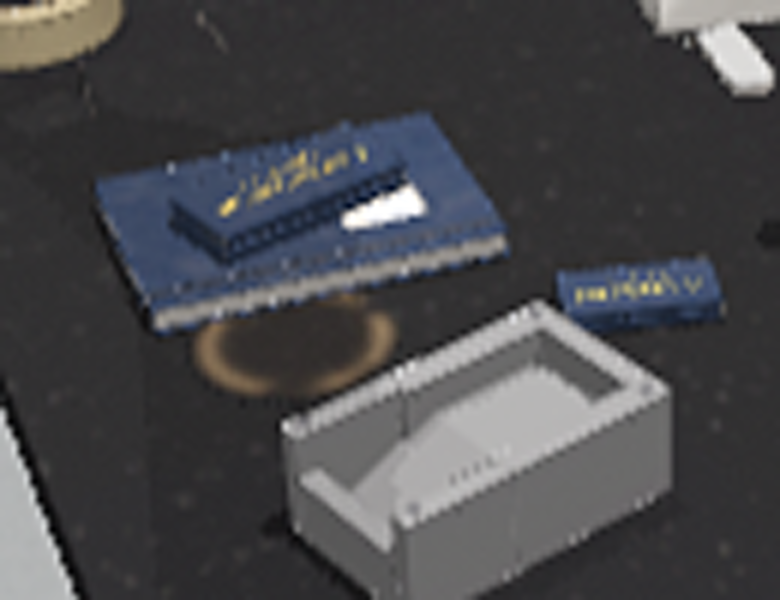

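```bash
python3 -c "
from workcell import r
print(r.sign_off())"
```

```text
the job is handed in; nothing more can be done
None
```

The case is lying on the log book's cover, right way up, and the job is handed in at about 20.5 s on the robot's clock.

- **Press and tip:** I pressed the recess end with shut fingers until it bottomed out at about 16 N. The case stayed tipped after I let go.
- **Lift:** I gripped the raised end across its width (41.9 mm measured, against 42 mm), lifted it straight out and levelled it. A wrist-camera check of its long axis showed it within about 0.5° of level.
- **Placing:** I lowered it onto the cover until contact (6–9 N), released it there and backed the arm off.

**Last checks:** in the top view the case centre is within roughly 3 mm of the book's centre, and the side view shows it lying flat. The mailer and the small look-alike cases look unmoved, and the robot was clear of everything.

**What disagreed:**
- **Tilt:** the arm could not reach the planned 28° because a wrist joint hit its range limit, so I gripped at 20°.
- **Cameras:** the top and wrist cameras differed by about 2 mm sideways on the case's position, so I aimed between them.
- **Contact height:** contact came about 1.5 mm lower than worked out from the planned grip. The placed case is turned about 17° to the book's edges.

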